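# Slide the can-end board home and turn its keeper

## Task

With your fingertips, push the dark wooden board that carries the gold can ends along its guide rails, by its blue end, until you feel it drop into its locating notch. Then push the red keeper bar all the way round by its black knob, so that it lies across the top of the board. Only push: do not lift or tip the board, keep your fingers off the can ends it carries, and leave everything else on the table where it stands.

Things in the scene. Friction and masses are not known exactly. Their poses are not given: they have to be found in the camera images.
- guide: Fixed aluminium guide, 116 x 320 mm: two side fences (tops 35 mm above the table, 91 mm apart inside), white rails between them (tops 20 mm above the table). Origin: centre of its underside, on the table. Its y axis lies along the rails, its x axis across them, away from the robot. The board slides toward -y, to the robot's right. Its feet drop into rail notches 7 mm deep with blue floors.
- board: Loose dark wooden board, 88 x 150 (along y) x 12 mm, 0.6 to 0.9 kg, on four feet between the fences with 1.5 mm play each side. Origin: centre of the wood's underside; +y runs to its blue end. The underside is 28 mm above the table on the rails, 21 mm when dropped in. Six pins stand 9 mm above the wood. Sliding takes 2 to 8 N; once dropped it stops dead, and over about 15 N there could tip it.
- push_face (a point): Centre of the outer (+y) face of the board's blue end plate; push here toward the guide's -y. The plate is 88 mm wide, 12 mm thick and 34 mm tall from the underside of the wood. This point is 75 mm to +y of the board's origin and 17 mm above its underside. The space behind it, between the fences and above the rails, is free.
- notch (a point): Point fixed to the guide where the board's origin lies when it has dropped in: 70 mm to -y of the guide's origin, 21 mm above the table. The dropped board may rest up to 4 mm either side of it along the rails.
- keeper (a joint): Angle of the red keeper bar about its upright pivot, 0 to 1.571 rad; it stays where it is left (under 2 N at the knob). At 0 it points to the guide's -y, beside the rails; it swings counter-clockwise seen from above; at 1.571, its stop, it points to +x, across the front of the board. Its underside is 36.5 mm above the table: it passes over the board (top then at 33 mm) only when that has dropped in.
- keeper_pivot (a point): Pivot of the keeper, at the underside of its bar, 36.5 mm above the table; in the guide's frame at x = -66 mm, y = -128 mm, outside the fence on the robot's side.
- keeper_knob (a point): Middle of the upright black knob at the end of the keeper bar, 70 mm from the pivot; the knob is 14 mm in diameter and stands from 42 to 78 mm above the table (this point 60 mm).
- ends: Loose stack of gold can ends on the board, 65 mm in diameter, 18 mm high, within the six pins. Origin: centre of its underside, 5 mm to the board's +y of the board's origin, on top of the wood.
- can_full: Bystander: sage-green tall can, 66x66x159 mm, standing right of the guide. Origin: centre of its underside.
- jar: Bystander: clear sample jar with black lid, 62x62x92 mm, right of the guide. Origin: centre of its underside.
- tape: Bystander: roll of blue tape, 66x66x19 mm, left of the guide. Origin: centre of its underside.
- spare: Bystander: spare stack of gold can ends, 66x66x43 mm, on the table left of the guide. Behind it, above the left sink, stands the tall can filler, whose nozzles overhang the table (x over 0.57 m, y over 0.29 m, from 0.13 m up): come in from the left in front of them. Origin: centre of its underside.
- marker: Bystander: blue marker pen, 15x130x15 mm, lying behind the guide. Origin: centre of its underside.
- bolt: Bystander: steel bolt standing on its head, 16x18x41 mm, behind the guide. Origin: centre of its underside.

How it is judged:
By the outcome, as a careful person would: the job done as asked, in the order asked, and still so for the second after the job is handed in, with the robot touching nothing.
It also fails if it takes over 54 s, if anything falls off the work surface, if the arm or the gripper's body presses on something with over 40 N, if the wrist force passes 120 N, or if a joint passes its speed limit or range.

## Robot

A 6-joint arm with a two-finger parallel gripper is mounted at the origin on a cart in front of the work surface, level with it; the furniture and walls round the work are solid. World frame = base frame: x ahead of the robot, y to its left, z up, the work surface at z = 0. Lengths are in m, angles in rad, forces in N, time in s.
With the tool pointing down it reaches from about 0.35 to 0.975 m from the base axis. Payload 7.1 kg.
Tool frame: the origin (TCP) lies midway between the tips of the shut fingers; the grasp point (between the pads) lies 19 mm behind it; z points along the fingers, y is the line along which they close (so a half turn about z gives the same grasp; the last joint's range is limited). The gripper opens to 88 mm and grips with 3 to 60 N. Pads are 20 mm wide; open, the fingers measure 115 mm over their backs; the gripper's body (75 mm by 178 mm) begins 61 mm behind the grasp point.
Start: joints at [1.279, 0.423, 1.63, -0, 1.089, -0.019], TCP at [0.168, 0.602, 0.223] pointing down, gripper open.
Joint ranges: [-3, 3], [-0.9, 2.11], [0.09, 2.58], [-1.31, 4.45], [0.11, 2.69], [-2.54, 2.54]. Speed limits (rad/s): [2.39, 2.39, 3.01, 3.14, 3.14, 3.14].

## Interface

Orientations are given as a rotation vector (axis times angle).
In Python, from bench import status, snapshot, job_done, finder gives the robot as it stands.
- The arm moves only by the tool send_rows, never from a script. Its argument "deltas" is a list that holds one entry, the list of rows, each a list of 4 numbers: the shift along the tool's x, y, z in cm, then the turn about the tool's z in degrees. A call has 1 to 10 rows; each row is the pose to reach, as a shift and turn from the pose commanded when the call began, along the tool's axes at that moment; what a row does not reach only later rows make up. A row lasts 1/10 s, in which the tool goes at most 50 mm and 8.59 degrees, less where a joint would pass 70% of its speed; a pose out of reach is approached as far as the arm can. A call with a gripper value outside its range is refused whole. "gripper" is the opening, from 0 (shut) to 1 (fully open), set as the call begins (left out, the last holds). The fingers move at their own pace and stop on an object; "squeeze" is the grip in N (left out, the last holds). Time passes only in rows, so rows that repeat a pose let the fingers close. It gives the time, the measured TCP pose, the force, the opening and the grip force at its end, in the units of the state.
- status.read_state(): the state, without advancing time (a new reading comes with each control period).
- snapshot(name): name is "scene" or "top" or "wrist"; returns a dict with "image" (400x640x3 uint8, blue, green, red), "fx", "fy", "cx", "cy" (pixels), "R" (3x3) and "t" (3): a world point X has camera coordinates R X + t. Camera axes: x right, y down, z forward; pixel columns grow to the right and rows downward; lengths in m; the calibration is good to about 2 mm. A picture is of the moment at which its call begins. There is no depth.
- job_done(): hands the job in; it is judged then, once.
Trained networks look in a picture, given as the dict that the camera call returned (one of the last four; its "shot" number tells which), for a name from the list of things; names that differ only in an ending like _2 or _b are one class to them, and where a whole thing is asked for, a point or a joint stands for the part that bears it (a point fixed in the world has none). Each returns a list of dicts, best first, with "score" (0 to 1); they miss things now and then, are a little off and sometimes report something else, mostly with a low value. They report only what shows in the picture. A call takes as long as a camera call.
- finder.find_in(picture, label): "rect" ([centre column, centre row, width, height] in pixels, round what is visible of it).
The state is a dict: "time_s": time; "joint_positions": joint angles; "joint_vel": joint speeds; "joint_efforts": joint torques, N m; "position": TCP position; "tool_rot": TCP orientation; "contact_force": force on the tool from outside, world axes, zero at the start; "moment": the same for the moment, N m; "width": finger opening in m; "grasp_force": force on a finger pad.
Only numpy, scipy, OpenCV 4.12 (cv2) and the standard library are available. Lean on these libraries where they do the work, as an engineer would, in place of code of your own. Each camera call takes 0.05 s, during which the arm holds its last target. There are 200 camera calls.

## Working session

There is one attempt and no reset: what is moved stays moved. The work goes in short steps, Python scripts to look and compute and a tool call to move; the robot and the scene stay as the last step left them, time stands still between calls to the robot, and variables do not carry over. Pictures are saved under pics/ and viewed, at most 10 in all, crops included, and the job is handed in when it is done.

Besides the shell and the picture viewer there is one more tool, called after "Emit:" as name(argument=value, ...) on one line, values as JSON. send_rows: Moves the arm, as the interface text tells. Its arguments: {"type":"object","properties":{"deltas":{"type":"array","items":{"type":"array","items":{"type":"array","items":{"type":"number"}}}},"gripper":{"type":"number"},"squeeze":{"type":"number"}},"required":["deltas"]}

```bash
mkdir -p pics
python3 - <<'E'
from bench import status, snapshot, finder
import cv2, numpy as np, pickle
s=status.read_state(); print({k:np.round(s[k],3) for k in ("time_s","position","tool_rot","contact_force","width")})
for n in ("scene","top"):
    p=snapshot(n); cv2.imwrite(f"pics/{n}0.png",p["image"]); pickle.dump(p,open(f"{n}0.pkl","wb"))
    print(n,p["fx"],p["cx"],p["cy"],np.round(p["R"],4).tolist(),np.round(p["t"],4))
    for l in ("guide","board","keeper","keeper_knob","ends","push_face"):
        print(l,[(np.round(d["rect"],1).tolist(),round(d["score"],2)) for d in finder.find_in(p,l)[:2]])
E
```

```text
{'time_s': np.float64(0.0), 'position': array([0.168, 0.601, 0.222]), 'tool_rot': array([-4.270e-01, -3.112e+00,  2.000e-03]), 'contact_force': array([ 0.48 ,  0.302, -0.569]), 'width': np.float64(0.088)}
scene 486.94119995597976 318.60801200219237 200.3150822493685 [[0.8014, -0.5981, -0.007], [-0.3177, -0.4157, -0.8522], [0.5068, 0.6852, -0.5231]] [-0.458   0.2111  0.9979]
guide [([326.1, 230.9, 115.5, 69.4], 0.96)]
board [([310.9, 205.8, 61.6, 47.3], 0.84), ([425.5, 252.9, 36.6, 76.5], 0.69)]
keeper [([348.4, 250.2, 37.9, 22.7], 0.67)]
keeper_knob [([348.7, 250.2, 41.4, 18.3], 0.79)]
ends [([309.9, 200.9, 26.9, 19.3], 0.88)]
push_face [([307.9, 206.0, 63.8, 47.8], 0.82), ([225.6, 181.1, 25.1, 12.9], 0.71)]
top 496.9260651518399 323.99938969517433 201.88628140175155 [[0.0116, -0.9999, -0.001], [-0.9948, -0.0115, -0.1008], [0.1008, 0.0021, -0.9949]] [-0.0369  0.5406  1.4696]
guide [([339.3, 207.3, 122.0, 47.5], 0.6)]
board [([319.9, 202.7, 55.5, 26.5], 0.81)]
keeper [([386.5, 219.7, 30.8, 17.7], 0.59)]
keeper_knob [([387.7, 222.0, 28.2, 21.6], 0.55)]
ends [([318.6, 205.8, 16.5, 25.5], 0.66)]
push_face [([319.4, 205.6, 49.8, 31.1], 0.81)]
```

View pics/top0.png

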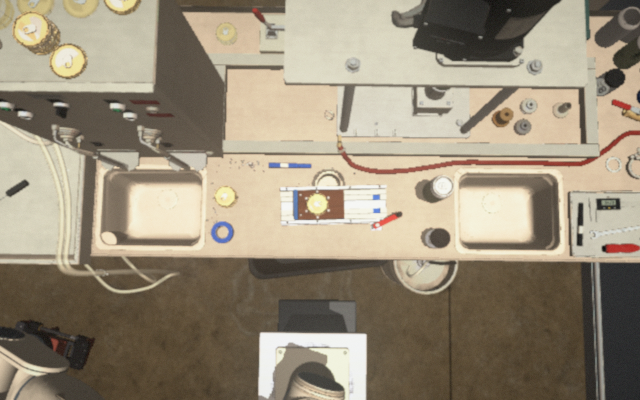

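View pics/scene0.png

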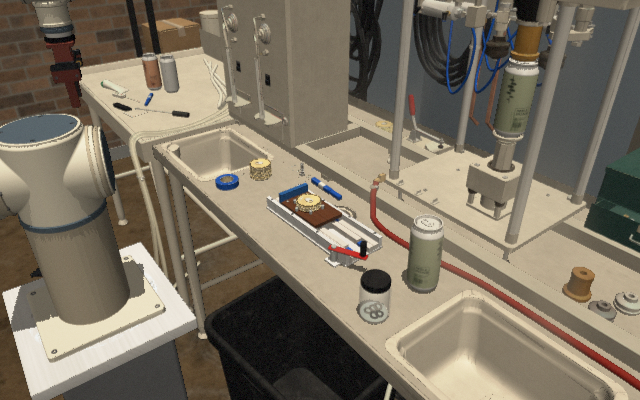

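The top view shows the guide spanning about columns 280–387 and rows 185–225. The board is at (320,205) with its blue end at column 296, and the keeper is near (387,220). I'll zoom in to measure.

Run:
```python
import cv2
a=cv2.imread("pics/top0.png")[165:245,265:415]
b=cv2.imread("pics/scene0.png")[170:275,255:395]
cv2.imwrite("pics/c_top.png",cv2.resize(a,None,fx=5,fy=5,interpolation=cv2.INTER_CUBIC))
cv2.imwrite("pics/c_scene.png",cv2.resize(b,None,fx=5,fy=5,interpolation=cv2.INTER_CUBIC))
```

```text
(no output)
```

View pics/c_top.png

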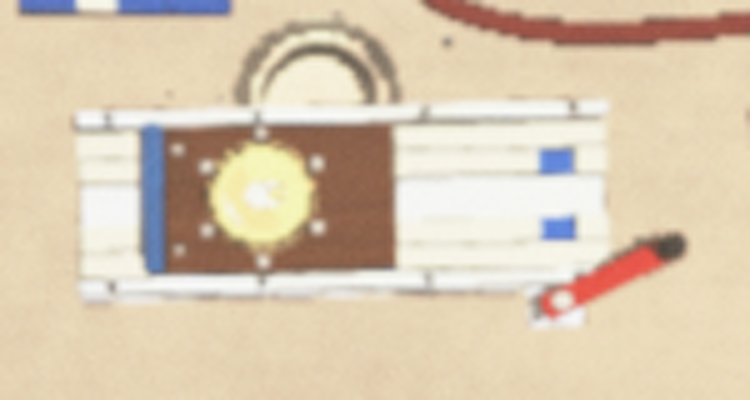

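View pics/c_scene.png

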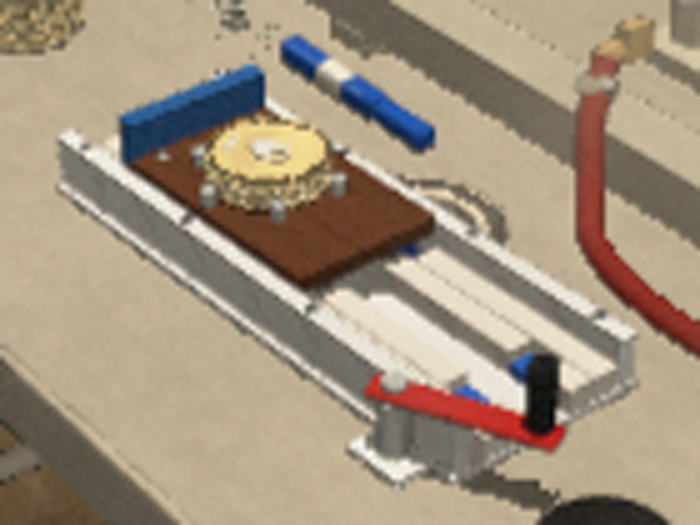

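```bash
cat > h.py <<'E'
import numpy as np, pickle
from scipy.optimize import least_squares
def proj(p,X):
    c=np.atleast_2d(X)@np.array(p["R"]).T+np.array(p["t"])
    return np.c_[p["fx"]*c[:,0]/c[:,2]+p["cx"],p["fy"]*c[:,1]/c[:,2]+p["cy"]]
def onz(p,u,z):
    R=np.array(p["R"]);C=-R.T@np.array(p["t"])
    d=R.T@np.array([(u[0]-p["cx"])/p["fx"],(u[1]-p["cy"])/p["fy"],1]); return C+d*(z-C[2])/d[2]
def g2w(g,P):
    P=np.atleast_2d(P); c,s=np.cos(g[2]),np.sin(g[2])
    return np.c_[g[0]+c*P[:,0]-s*P[:,1],g[1]+s*P[:,0]+c*P[:,1],P[:,2]]
E
python3 - <<'E'
from h import *
from bench import finder
T=pickle.load(open("top0.pkl","rb"));S=pickle.load(open("scene0.pkl","rb"))
pt=lambda c,o:(np.array(c)+.5)/5-.5+o
t=lambda *c:pt(c,[265,165]); s=lambda *c:pt(c,[255,170])
# params x,y,yaw,board s,keeper a
def model(q):
    b=q[3]; k=[-.066-0.07*-np.sin(q[4]),-.128-.07*np.cos(q[4])]
    return [(T,(.058,.16,.035),t(75,113)),(T,(.058,-.16,.035),t(608,101)),(T,(-.058,.16,.035),t(80,299)),
     (S,(-.058,.16,.035),s(62,133)),(S,(.058,-.16,.035),s(636,333)),(S,(.058,-.16,0),s(634,378)),
     (T,(0,b+.075,.062),t(145,199)),(T,(0,b-.075,.040),t(394,198)),(S,(-.044,b+.075,.062),s(122,118)),(S,(-.044,b-.075,.040),s(305,278)),
     (T,(k[0],k[1],.078),t(672,243)),(S,(k[0],k[1],.078),s(543,357)),(T,(-.066,-.128,.045),t(560,300)),(S,(-.066,-.128,.048),s(395,378))]
f=lambda q:np.concatenate([proj(p,g2w(q[:3],X))[0]-u for p,X,u in model(q)])
r=least_squares(f,[.5,0,0,.03,.4],loss="soft_l1"); q=r.x
print(np.round(q,4)); print(np.round(f(q).reshape(-1,2),1).tolist())
k=(-.066+.07*np.sin(q[4]),-.128-.07*np.cos(q[4]),.06)
for n,P in dict(face=(0,q[3]+.075,.045),face_end=(0,.005,.038),pivot=(-.066,-.128,.0365),knob=k,knob_end=(.004,-.128,.06)).items(): print(n,np.round(g2w(q[:3],P)[0],4))
np.save("q.npy",q)
for n,u in dict(can=(437,200),jar=(435,246),tape=(222,240),spare=(226,205)).items(): print(n,np.round(onz(T,u,0),3))
from scipy.spatial.transform import Rotation as Ro
from bench import status
st=status.read_state();print(np.round(Ro.from_rotvec(st["tool_rot"]).as_matrix(),3).tolist())
E
```

```text
[ 0.5335 -0.0583  0.0299  0.0415  0.4842]
[[0.0, -1.2], [-0.2, -0.8], [-0.6, 0.1], [-1.6, 0.4], [0.9, -0.7], [0.3, 2.3], [0.2, -0.3], [1.1, -0.4], [-0.4, -0.6], [-1.0, 0.2], [0.1, -0.2], [0.2, 0.2], [0.3, 0.7], [-0.6, -0.5]]
face [0.5301 0.0581 0.045 ]
face_end [ 0.5334 -0.0533  0.038 ]
pivot [ 0.4714 -0.1882  0.0365]
knob [ 0.5058 -0.2492  0.06  ]
knob_end [ 0.5414 -0.1861  0.06  ]
can [ 0.554 -0.377  0.   ]
jar [ 0.413 -0.37   0.   ]
tape [0.424 0.279 0.   ]
spare [0.531 0.27  0.   ]
[[-0.963, 0.269, 0.0], [0.269, 0.963, 0.0], [-0.0, 0.0, -1.0]]
```

The fit holds to about 1 px (3 mm). The guide is at (0.5335, -0.0583) with yaw 1.7°, the push face is at y = 0.058, and the keeper is already at about 0.48 rad. I'm moving to the space behind the blue plate, with fingers shut and kept high.

Emit:
send_rows(deltas=[[[-3, -2.4, 0, -2], [-7, -5.7, 0, -5], [-11, -8.9, 0, -8], [-15, -12.2, 0, -11], [-19, -15.4, 0, -14], [-23, -18.6, 0, -17.3], [-27, -21.9, 0, -17.3], [-31, -25.1, 0, -17.3], [-35, -28.4, 0, -17.3], [-38, -30.8, 0, -17.3]]], gripper=0, squeeze=10)

```text
time_s: 1.7
position: [0.4519, 0.2017, 0.2231]
tool_rot: [-0.046, 3.14, 0.001]
contact_force: [1.7, 0.4, 0.4]
width: 0.011
grasp_force: 0.0
```

```bash
cat >> h.py <<'E'
from scipy.spatial.transform import Rotation as Ro
def to(P):
    from bench import status
    s=status.read_state(); R=Ro.from_rotvec(s["tool_rot"]).as_matrix()
    y=np.degrees(np.arctan2(R[1,1],R[0,1]))
    print("t",round(s["time_s"],2),"pos",np.round(s["position"],4),"F",np.round(s["contact_force"],1),"w",round(s["width"],4),"yaw_y",round(y,2))
    print("tool delta cm",np.round(100*R.T@(np.array(P)-s["position"]),2))
E
python3 -c "
from h import *;to([.5295,.094,.222])"
```

```text
t 1.7 pos [0.4519 0.2017 0.2231] F [1.7 0.4 0.4] w 0.011 yaw_y 91.67
tool delta cm [ -7.44 -10.99   0.11]
```

Emit:
send_rows(deltas=[[[-2.5, -3.7, 0, 0], [-5, -7.4, 0, 0], [-7.45, -11, 0, 0], [-7.45, -11, 4, 0], [-7.45, -11, 8, 0], [-7.45, -11, 11, 0], [-7.45, -11, 13, 0], [-7.45, -11, 14, 0], [-7.45, -11, 14, 0], [-7.45, -11, 14, 0]]])

```text
time_s: 2.7
position: [0.5292, 0.0959, 0.0834]
tool_rot: [-0.046, 3.14, 0.0]
contact_force: [0.3, 0.3, -0.2]
width: 0.0005
grasp_force: 0.0
```

Run:
```python
from h import *; import cv2
from bench import snapshot
to([.5295,.094,.034])
o=[]
for n in ("scene","top"):
    p=snapshot(n); im=p["image"]
    a=im[150:275,240:400] if n=="scene" else im[150:245,240:400]
    o.append(cv2.resize(a,None,fx=4,fy=3 if n=="scene" else 2.3,interpolation=cv2.INTER_CUBIC))
cv2.imwrite("pics/a1.png",np.vstack(o)[:600])
```

```text
t 2.7 pos [0.5292 0.0959 0.0834] F [ 0.3  0.3 -0.2] w 0.0005 yaw_y 91.68
tool delta cm [-0.02 -0.19  4.94]
```

View pics/a1.png

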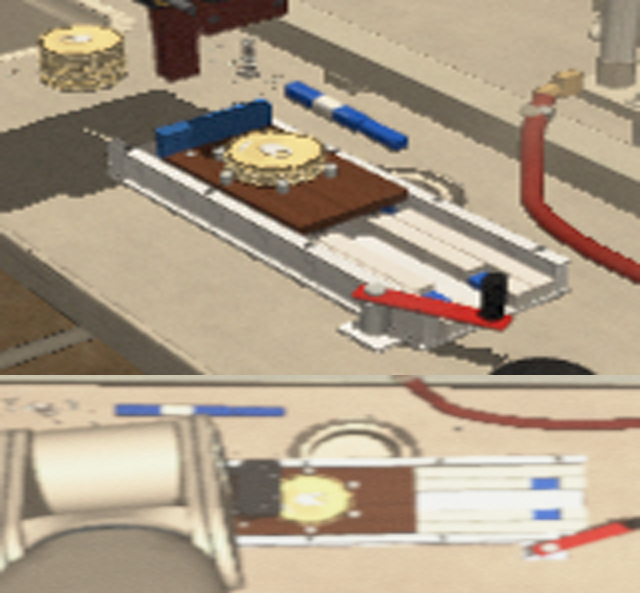

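The fingers hang over the rails behind the blue plate, and nothing is in the way. I'm descending.

Emit:
send_rows(deltas=[[[0, 0, 2, 0], [0, 0, 4, 0], [0, 0, 4.9, 0], [0, -0.5, 4.9, 0], [0, -1, 4.9, 0], [0, -1.4, 4.9, 0], [0, -1.7, 4.9, 0], [0, -1.7, 4.9, 0]]])

```text
time_s: 3.6
position: [0.5294, 0.0782, 0.0342]
tool_rot: [-0.045, 3.14, 0.0]
contact_force: [-0.7, 0.3, 0.7]
width: 0.0005
grasp_force: 0.0
```

Emit:
send_rows(deltas=[[[0, -0.2, 0, 0], [0, -0.4, 0, 0], [0, -0.6, 0, 0], [0, -0.8, 0, 0], [0, -1.0, 0, 0], [0, -1.2, 0, 0], [0, -1.4, 0, 0], [0, -1.6, 0, 0]]])

```text
time_s: 4.4
position: [0.5295, 0.0627, 0.0336]
tool_rot: [-0.046, 3.141, 0.0]
contact_force: [0.6, 4.7, -1.0]
width: -0.0001
grasp_force: 2.3
```

Emit:
send_rows(deltas=[[[0, -0.3, 0, 0], [0, -0.7, 0, 0], [0, -1.1, 0, 0], [0, -1.5, 0, 0], [0, -1.9, 0, 0], [0, -2.3, 0, 0], [0, -2.7, 0, 0], [0, -3.1, 0, 0], [0, -3.5, 0, 0], [0, -3.9, 0, 0]]])

```text
time_s: 5.4
position: [0.5306, 0.0234, 0.0337]
tool_rot: [0.046, -3.141, 0.0]
contact_force: [0.0, 4.9, -0.9]
width: 0.0007
grasp_force: 2.3
```

Emit:
send_rows(deltas=[[[0, -0.4, 0, 0], [0, -0.8, 0, 0], [0, -1.2, 0, 0], [0, -1.6, 0, 0], [0, -2.0, 0, 0], [0, -2.4, 0, 0], [0, -2.8, 0, 0], [0, -3.1, 0, 0], [0, -3.4, 0, 0], [0, -3.6, 0, 0]]])

```text
time_s: 6.4
position: [0.5317, -0.0125, 0.0337]
tool_rot: [0.046, -3.141, 0.0]
contact_force: [0.1, 4.3, -0.4]
width: 0.0007
grasp_force: 2.3
```

Run:
```python
from h import *; import cv2
from bench import snapshot,status
q=np.load("q.npy");p0=np.array(status.read_state()["position"])
to(p0); print("guide y",-(p0[0]-q[0])*np.sin(q[2])+(p0[1]-q[1])*np.cos(q[2]))
p=snapshot("scene"); cv2.imwrite("pics/a2.png",cv2.resize(p["image"][150:275,240:400],None,fx=4,fy=4,interpolation=cv2.INTER_CUBIC))
```

```text
t 6.4 pos [ 0.5317 -0.0125  0.0337] F [ 0.1  4.3 -0.4] w 0.0007 yaw_y 91.66
tool delta cm [0. 0. 0.]
guide y 0.045841777816760194
```

View pics/a2.png

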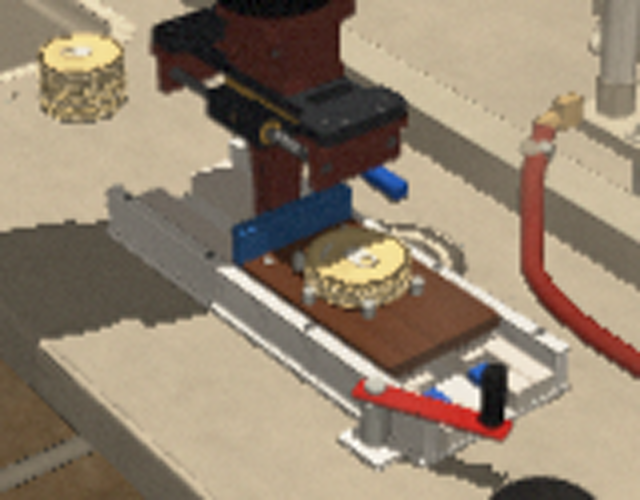

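The board slides steadily at about 4.5 N and its can ends are undisturbed. About 27 mm remain, so I'm slowing down for the notch.

Emit:
send_rows(deltas=[[[0, -0.2, 0, 0], [0, -0.4, 0, 0], [0, -0.6, 0, 0], [0, -0.8, 0, 0], [0, -1.0, 0, 0], [0, -1.2, 0, 0], [0, -1.4, 0, 0], [0, -1.6, 0, 0], [0, -1.7, 0, 0], [0, -1.8, 0, 0]]])

```text
time_s: 7.45
position: [0.5322, -0.0304, 0.0337]
tool_rot: [0.046, -3.141, -0.0]
contact_force: [-0.5, 5.1, -1.2]
width: 0.0002
grasp_force: 2.2
```

Emit:
send_rows(deltas=[[[0, -0.1, 0, 0], [0, -0.2, 0, 0], [0, -0.3, 0, 0], [0, -0.4, 0, 0]]])

```text
time_s: 7.85
position: [0.5323, -0.0343, 0.0337]
tool_rot: [0.046, -3.141, 0.0]
contact_force: [0.4, 4.4, -1.0]
width: 0.0005
grasp_force: 2.2
```

Emit:
send_rows(deltas=[[[0, -0.1, 0, 0], [0, -0.2, 0, 0]]])

```text
time_s: 8.05
position: [0.5324, -0.0363, 0.0337]
tool_rot: [0.046, -3.141, 0.0]
contact_force: [0.2, 4.3, -0.4]
width: 0.0003
grasp_force: 2.1
```

Emit:
send_rows(deltas=[[[0, -0.1, 0, 0], [0, -0.2, 0, 0]]])

```text
time_s: 8.25
position: [0.5324, -0.0384, 0.0336]
tool_rot: [0.046, -3.141, 0.0]
contact_force: [0.8, 4.3, -1.9]
width: 0.0007
grasp_force: 1.4
```

Emit:
send_rows(deltas=[[[0, -0.1, 0, 0]]])

```text
time_s: 8.35
position: [0.5326, -0.0396, 0.0337]
tool_rot: [-0.046, 3.141, -0.0]
contact_force: [0.1, 4.5, -0.1]
width: 0.0009
grasp_force: 2.0
```

Emit:
send_rows(deltas=[[[0, -0.1, 0, 0]]])

```text
time_s: 8.45
position: [0.5326, -0.0403, 0.0337]
tool_rot: [-0.045, 3.141, 0.0]
contact_force: [0.3, 4.3, -0.5]
width: 0.0006
grasp_force: 2.3
```

Emit:
send_rows(deltas=[[[0, -0.1, 0, 0]]])

```text
time_s: 8.55
position: [0.5326, -0.0412, 0.0337]
tool_rot: [-0.046, 3.141, 0.0]
contact_force: [0.6, 4.0, -0.1]
width: 0.0002
grasp_force: 2.4
```

Emit:
send_rows(deltas=[[[0, -0.1, 0, 0]]])

```text
time_s: 8.65
position: [0.5326, -0.0422, 0.0337]
tool_rot: [-0.046, 3.141, 0.0]
contact_force: [-0.2, 4.9, 0.5]
width: 0.0005
grasp_force: 2.5
```

Emit:
send_rows(deltas=[[[0, -0.1, 0, 0]]])

```text
time_s: 8.75
position: [0.5326, -0.0432, 0.0337]
tool_rot: [-0.046, 3.141, 0.0]
contact_force: [-0.0, 4.9, -0.1]
width: 0.0003
grasp_force: 2.5
```

Emit:
send_rows(deltas=[[[0, -0.1, 0, 0]]])

```text
time_s: 8.85
position: [0.5327, -0.0442, 0.0337]
tool_rot: [-0.046, 3.141, 0.0]
contact_force: [0.7, 4.1, 1.3]
width: 0.0008
grasp_force: 2.5
```

Emit:
send_rows(deltas=[[[0, -0.1, 0, 0]]])

```text
time_s: 8.95
position: [0.5327, -0.0453, 0.0337]
tool_rot: [-0.046, 3.141, 0.0]
contact_force: [-0.0, 5.0, -0.2]
width: 0.0007
grasp_force: 2.5
```

Run:
```python
from h import *; import cv2
from bench import snapshot,status
p=snapshot("scene"); cv2.imwrite("pics/a3.png",cv2.resize(p["image"][180:270,280:400],None,fx=6,fy=6,interpolation=cv2.INTER_CUBIC))
q=np.load("q.npy"); tip=np.array(status.read_state()["position"])
gy=-(tip[0]-q[0])*np.sin(q[2])+(tip[1]-q[1])*np.cos(q[2])
print("guide y tip",gy)
for b in (gy-.0135-.075,-.07):
  for z in (.033,.040): print(round(b,4),z,np.round((proj(p,g2w(q[:3],[[-.044,b-.075,z],[.044,b-.075,z],[-.044,b+.075,z+.022]]))-[280,180]+.5)*6-.5).tolist())
```

```text
guide y tip 0.012982314164545329
-0.0755 0.033 [[404.0, 429.0], [575.0, 342.0], [159.0, 208.0]]
-0.0755 0.04 [[405.0, 414.0], [576.0, 327.0], [159.0, 194.0]]
-0.07 0.033 [[395.0, 422.0], [565.0, 335.0], [151.0, 202.0]]
-0.07 0.04 [[395.0, 407.0], [566.0, 321.0], [151.0, 188.0]]
```

View pics/a3.png

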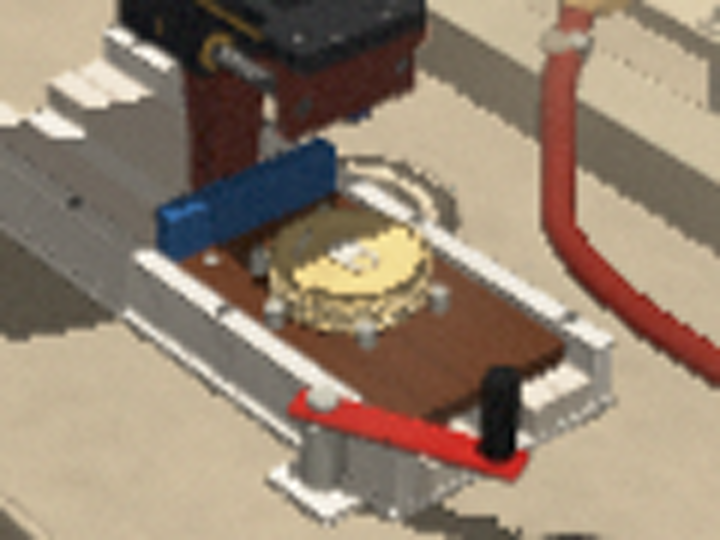

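Run:
```python
from h import *
S=pickle.load(open("scene0.pkl","rb")); q=np.load("q.npy")
a=.0458-.0135
for z in (.062,.055):
  for tr in (.0268,.0328):
    for x in (-.044,.044): print(z,tr,x,np.round(proj(S,g2w(q[:3],[x,a-tr,z]))-proj(S,g2w(q[:3],[x,a,.062])),1))
```

```text
0.062 0.0268 -0.044 [[6.6 4.6]]
0.062 0.0268 0.044 [[6.7 4.2]]
0.062 0.0328 -0.044 [[8.1 5.6]]
0.062 0.0328 0.044 [[8.3 5.2]]
0.055 0.0268 -0.044 [[6.6 7. ]]
0.055 0.0268 0.044 [[6.7 6.6]]
0.055 0.0328 -0.044 [[8.1 8.1]]
0.055 0.0328 0.044 [[8.3 7.6]]
```

Emit:
send_rows(deltas=[[[0, -0.1, 0, 0]]])

```text
time_s: 9.1
position: [0.5327, -0.0462, 0.0337]
tool_rot: [-0.046, 3.141, 0.0]
contact_force: [-0.2, 5.3, 1.0]
width: 0.0008
grasp_force: 2.5
```

Emit:
send_rows(deltas=[[[0, -0.1, 0, 0]]])

```text
time_s: 9.2
position: [0.5327, -0.047, 0.0337]
tool_rot: [0.045, -3.141, -0.001]
contact_force: [0.1, 12.6, 1.0]
width: 0.0006
grasp_force: 6.3
```

Emit:
send_rows(deltas=[[[0, -0.1, 0, 0]]])

```text
time_s: 9.3
position: [0.5327, -0.0471, 0.0337]
tool_rot: [0.044, -3.141, -0.003]
contact_force: [0.9, 18.8, 1.7]
width: 0.0007
grasp_force: 9.3
```

It has stopped dead in the notch, at 18.8 N. I'm backing off at once and then checking that the board is level.

Emit:
send_rows(deltas=[[[0, 0.3, 0, 0], [0, 1, 0, 0], [0, 2, 0, 0], [0, 2.5, 0, 0], [0, 2.5, 0, 0], [0, 2.5, -4, 0], [0, 2.5, -8, 0], [0, 2.5, -12, 0], [0, 2.5, -12, 0]]])

```text
time_s: 10.2
position: [0.5354, -0.0236, 0.1587]
tool_rot: [-0.046, 3.132, -0.001]
contact_force: [0.5, 0.1, -0.3]
width: 0.0005
grasp_force: 0.0
```

Run:
```python
from h import *; import cv2
from bench import snapshot,status
p=snapshot("scene"); cv2.imwrite("pics/a4.png",cv2.resize(p["image"][180:270,280:400],None,fx=6,fy=6,interpolation=cv2.INTER_CUBIC))
q=np.load("q.npy"); to(g2w(q[:3],[0,0,.17])[0])
for b in (-.07,-.0735):
  for z in (.033,.040): print(round(b,4),z,np.round((proj(p,g2w(q[:3],[[-.044,b-.075,z],[.044,b-.075,z],[-.044,b+.075,z+.022],[.044,b+.075,z+.022],[.044,b+.063,z+.022]]))-[280,180]+.5)*6-.5).tolist())
```

```text
t 10.25 pos [ 0.5339 -0.0235  0.1562] F [-0.3  1.3 -1.2] w 0.0004 yaw_y 91.67
tool delta cm [ 0.13 -3.48 -1.37]
-0.07 0.033 [[395.0, 422.0], [565.0, 335.0], [151.0, 202.0], [319.0, 130.0], [337.0, 142.0]]
-0.07 0.04 [[395.0, 407.0], [566.0, 321.0], [151.0, 188.0], [319.0, 116.0], [337.0, 128.0]]
-0.0735 0.033 [[401.0, 427.0], [571.0, 339.0], [156.0, 206.0], [324.0, 134.0], [342.0, 145.0]]
-0.0735 0.04 [[401.0, 411.0], [572.0, 325.0], [156.0, 191.0], [324.0, 119.0], [343.0, 131.0]]
```

View pics/a4.png

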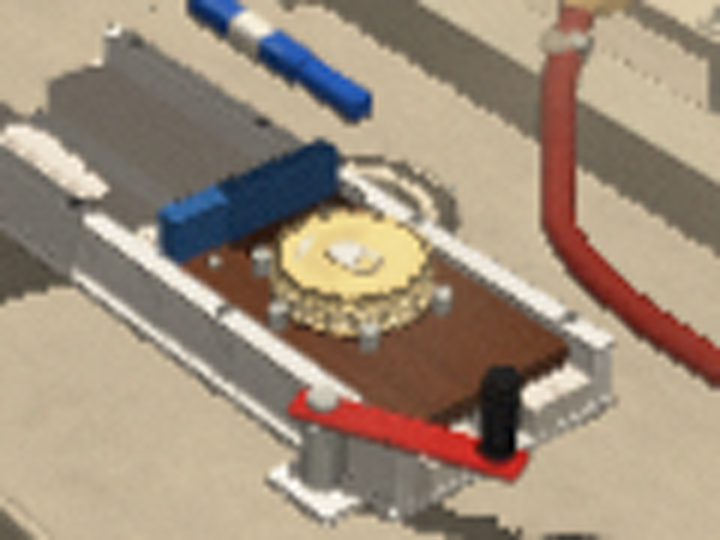

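The picture matches the dropped height: the plate corner at (160,208) and the board front corner at (568,340) both fit wood top z = 33 mm at guide y ≈ -72 mm. The board is level and the can ends are still in their pins. Next is the keeper.

```bash
cat >> h.py <<'E'
q=np.load("q.npy")
def kp(a,gap,z):
    "TCP and yaw_y (deg) with the fingers' flat face a gap behind the knob at keeper angle a"
    d=.0205+gap
    P=[-.066+.07*np.sin(a)-d*np.cos(a),-.128-.07*np.cos(a)-d*np.sin(a),z]
    return g2w(q[:3],P)[0],np.degrees(q[2]+a)
def rows(wps):
    from bench import status
    s=status.read_state(); R=Ro.from_rotvec(s["tool_rot"]).as_matrix(); y=np.degrees(np.arctan2(R[1,1],R[0,1]))
    print("pos",np.round(s["position"],4),"yaw",round(y,2),"F",np.round(s["contact_force"],1),"j",np.round(s["joint_positions"],2),"t",s["time_s"])
    for P,w in wps: print(np.round(100*R.T@(P-np.array(s["position"])),2).tolist(),round(y-w,1))
E
python3 -c "
from h import *
rows([kp(q[4],.015,.15),kp(q[4],.015,.052)])"
```

```text
pos [ 0.5339 -0.0235  0.1562] yaw 91.67 F [-0.3  1.3 -1.2] j [-0.07  0.38  1.88 -0.    0.87 -1.67] t 10.25
[6.61, -24.13, 0.6] 62.2
[6.67, -24.13, 10.4] 62.2
```

Emit:
send_rows(deltas=[[[0.6, -2, 0, 6], [1.4, -5, 0, 14], [2.2, -8, 0, 22], [3.0, -11, 0, 30], [3.8, -14, 0, 38], [4.7, -17, 0, 46], [5.5, -20, 0, 54], [6.2, -22.5, 0, 62.2], [6.6, -24.1, 0, 62.2], [6.6, -24.1, 0, 62.2]]])

```text
time_s: 11.25
position: [0.4722, -0.2672, 0.1526]
tool_rot: [-1.581, -2.713, 0.0]
contact_force: [0.3, -1.3, -0.3]
width: 0.0005
grasp_force: 0.0
```

Run:
```python
from h import *; import cv2
from bench import snapshot
p=snapshot("scene"); rows([kp(q[4],.015,.052)])
im=p["image"].copy()
cv2.imwrite("pics/a5.png",cv2.resize(im[170:320,280:460],None,fx=4,fy=4,interpolation=cv2.INTER_CUBIC))
```

```text
pos [ 0.4725 -0.2662  0.1527] yaw 29.56 F [-0.6  0.4  0.2] j [-0.54  0.4   1.86  0.    0.88 -1.05] t 11.3
[-0.18, 0.19, 10.07] 0.1
```

View pics/a5.png

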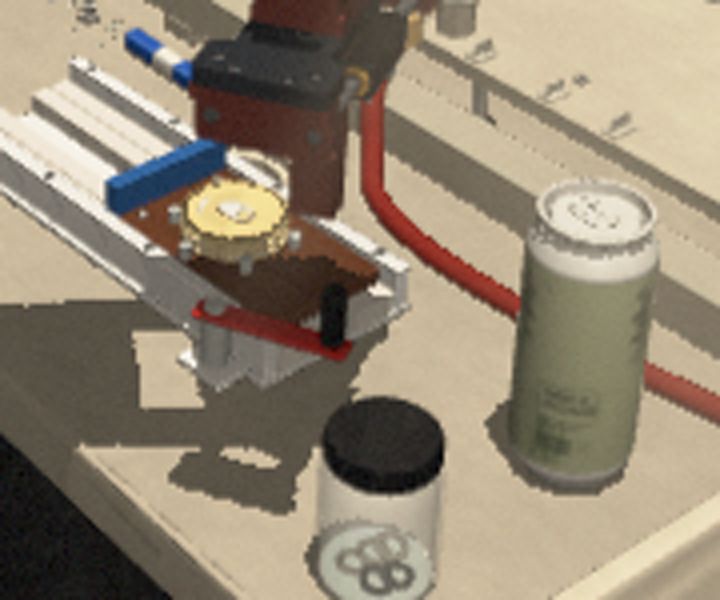

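The gripper hangs above the knob's near-right side, clear of the jar and the can. I'm lowering it behind the knob.

Emit:
send_rows(deltas=[[[-0.1, 0.1, 3, 0], [-0.2, 0.2, 6, 0], [-0.2, 0.2, 8.5, 0], [-0.2, 0.2, 10, 0], [-0.2, 0.2, 10, 0], [-0.2, 0.2, 10, 0]]])

```text
time_s: 11.9
position: [0.4762, -0.2663, 0.0539]
tool_rot: [-1.581, -2.715, -0.0]
contact_force: [0.1, -0.9, 0.3]
width: 0.0007
grasp_force: 0.0
```

Run:
```python
from h import *
rows([kp(q[4],g,.052) for g in (.01,.005,.0)]+[kp(a,0,.052) for a in np.arange(.55,1.4,.07)])
```

```text
pos [ 0.4762 -0.2663  0.0539] yaw 29.56 F [ 0.1 -0.9  0.3] j [-0.53  0.56  1.9   0.    0.68 -1.05] t 11.9
[0.04, 0.37, 0.19] 0.1
[0.04, 0.87, 0.19] 0.1
[0.03, 1.37, 0.19] 0.1
[-0.09, 1.84, 0.19] -3.7
[-0.18, 2.34, 0.19] -7.7
[-0.24, 2.84, 0.19] -11.7
[-0.26, 3.35, 0.19] -15.7
[-0.25, 3.86, 0.19] -19.7
[-0.2, 4.37, 0.19] -23.7
[-0.12, 4.88, 0.19] -27.7
[-0.0, 5.37, 0.19] -31.7
[0.15, 5.86, 0.19] -35.8
[0.34, 6.34, 0.19] -39.8
[0.56, 6.8, 0.19] -43.8
[0.81, 7.24, 0.19] -47.8
[1.09, 7.67, 0.19] -51.8
```

Emit:
send_rows(deltas=[[[0, 0.4, 0.2, 0], [0, 0.9, 0.2, 0], [0, 1.4, 0.2, 0], [-0.1, 1.8, 0.2, -3.7], [-0.2, 2.3, 0.2, -7.7], [-0.25, 2.8, 0.2, -11.7], [-0.25, 3.3, 0.2, -15.7], [-0.25, 3.8, 0.2, -19.7], [-0.2, 4.3, 0.2, -23.7], [-0.1, 4.9, 0.2, -27.7]]])

```text
time_s: 12.9
position: [0.5199, -0.2438, 0.0523]
tool_rot: [0.883, 3.013, -0.001]
contact_force: [0.3, -0.9, 0.9]
width: 0.0001
grasp_force: 0.5
```

Run:
```python
from h import *; import cv2
from bench import snapshot
rows([kp(a,0,.052) for a in np.arange(1.04,1.5,.07)])
p=snapshot("scene"); cv2.imwrite("pics/a6.png",cv2.resize(p["image"][170:320,280:460],None,fx=4,fy=4,interpolation=cv2.INTER_CUBIC))
```

```text
pos [ 0.5199 -0.2438  0.0523] yaw 57.34 F [ 0.3 -0.9  0.9] j [-0.46  0.59  1.83 -0.    0.71 -1.46] t 12.9
[-0.04, 0.5, 0.03] -4.0
[-0.13, 1.0, 0.03] -8.0
[-0.19, 1.5, 0.03] -12.0
[-0.21, 2.01, 0.03] -16.0
[-0.19, 2.53, 0.03] -20.0
[-0.14, 3.03, 0.03] -24.0
[-0.06, 3.54, 0.03] -28.0
```

Emit:
send_rows(deltas=[[[0, 0.5, 0, -4], [-0.1, 1.0, 0, -8], [-0.2, 1.5, 0, -12], [-0.2, 2.0, 0, -16], [-0.2, 2.5, 0, -20], [-0.15, 3.0, 0, -24], [-0.1, 3.5, 0, -28]]])

```text
time_s: 13.65
position: [0.5393, -0.2147, 0.0521]
tool_rot: [0.13, 3.138, -0.001]
contact_force: [0.6, -1.1, -0.2]
width: 0.0006
grasp_force: 0.4
```

Run:
```python
from h import *; import cv2
from bench import snapshot
rows([kp(a,0,.052) for a in (1.49,1.52,1.55,1.571,1.6,1.63)])
p=snapshot("scene"); c=p["image"][170:320,280:460]
m=(c[...,2].astype(int)>150)&(c[...,1]<80)&(c[...,0]<80); m[:,95:]=0
pts=np.argwhere(m)[:,::-1]+[280,170]; w=np.array([onz(p,u,.0415) for u in pts.astype(float)])
g=w[:,:2]-q[:2]; R=np.array([[np.cos(q[2]),np.sin(q[2])],[-np.sin(q[2]),np.cos(q[2])]]); g=g@R.T
print(len(g),"guide min/max",g.min(0).round(3),g.max(0).round(3)); v=g-[-.066,-.128]
far=v[np.linalg.norm(v,axis=1)>.03]; print("angle",np.median(np.arctan2(far[:,0],-far[:,1])),len(far))
```

```text
pos [ 0.5393 -0.2147  0.0521] yaw 85.26 F [ 0.6 -1.1 -0.2] j [-0.4   0.6   1.82 -0.    0.72 -1.89] t 13.65
[-0.08, 0.25, 0.01] -1.8
[-0.13, 0.46, 0.01] -3.5
[-0.17, 0.68, 0.01] -5.3
[-0.2, 0.83, 0.01] -6.5
[-0.23, 1.04, 0.01] -8.1
[-0.26, 1.25, 0.01] -9.8
1 guide min/max [-0.076 -0.134] [-0.076 -0.134]
angle nan 0
  return _methods._mean(a, axis=axis, dtype=dtype,
  ret = ret.dtype.type(ret / rcount)
```

Emit:
send_rows(deltas=[[[-0.1, 0.25, 0, -1.8], [-0.1, 0.45, 0, -3.5], [-0.15, 0.65, 0, -5.3], [-0.2, 0.8, 0, -6.5]]])

```text
time_s: 14.1
position: [0.5416, -0.2069, 0.0518]
tool_rot: [-0.048, 3.141, -0.0]
contact_force: [-0.1, -0.7, 1.0]
width: 0.0008
grasp_force: 0.5
```

Emit:
send_rows(deltas=[[[0, 0.1, 0, 0], [0, 0.2, 0, 0]]])

```text
time_s: 14.3
position: [0.5415, -0.2049, 0.0517]
tool_rot: [-0.045, 3.141, -0.0]
contact_force: [0.4, 0.6, 1.1]
width: 0.0008
grasp_force: 0.4
```

Emit:
send_rows(deltas=[[[0, 0.1, 0, 0], [0, 0.2, 0, 0]]])

```text
time_s: 14.5
position: [0.5414, -0.2029, 0.0517]
tool_rot: [-0.045, 3.141, -0.0]
contact_force: [0.3, -0.8, -0.1]
width: 0.0007
grasp_force: 0.4
```

Emit:
send_rows(deltas=[[[0, 0.1, 0, 0], [0, 0.2, 0, 0]]])

```text
time_s: 14.7
position: [0.5413, -0.2011, 0.0517]
tool_rot: [-0.046, 3.141, -0.001]
contact_force: [-0.2, -6.5, -0.9]
width: 0.0003
grasp_force: 3.2
```

Emit:
send_rows(deltas=[[[0, 0.1, 0, 0], [0, 0.2, 0, 0]]])

```text
time_s: 14.9
position: [0.5414, -0.2008, 0.0518]
tool_rot: [-0.047, 3.141, -0.005]
contact_force: [-2.9, -16.1, -1.8]
width: 0.0002
grasp_force: 7.9
```

Run:
```python
from h import *; import cv2
from bench import snapshot
rows([])
p=snapshot("scene"); c=p["image"][190:270,300:400]
cv2.imwrite("pics/a7.png",cv2.resize(c,None,fx=6,fy=6,interpolation=cv2.INTER_CUBIC))
h=cv2.cvtColor(c,cv2.COLOR_BGR2HSV); m=((h[...,0]<6)|(h[...,0]>174))&(h[...,1]>190)&(h[...,2]>60)
n,l,s,cc=cv2.connectedComponentsWithStats(m.astype(np.uint8)); print(s.tolist())
k=l==1+np.argmax(s[1:,4]); uv=np.argwhere(k)[:,::-1]+[300,190]
for a in (1.4,1.5,1.571): print(a,np.round(proj(p,g2w(q[:3],[[-.066,-.128,.042],[-.066+.07*np.sin(a),-.128-.07*np.cos(a),.042],[-.066+.07*np.sin(a),-.128-.07*np.cos(a),.078]]))-[300,190],1).tolist())
```

```text
pos [ 0.5414 -0.2008  0.0518] yaw 91.73 F [ -2.9 -16.1  -1.8] j [-0.37  0.6   1.83 -0.    0.71 -1.97] t 14.9
[[0, 0, 100, 80, 7959], [79, 36, 6, 5, 9], [83, 41, 2, 2, 2], [86, 42, 2, 3, 5], [89, 42, 2, 3, 3], [90, 46, 3, 2, 3], [57, 48, 1, 1, 1], [29, 57, 7, 4, 14], [37, 56, 3, 3, 4]]
1.4 [[33.0, 56.9], [59.5, 47.9], [60.0, 34.9]]
1.5 [[33.0, 56.9], [57.7, 46.3], [58.2, 33.4]]
1.571 [[33.0, 56.9], [56.3, 45.3], [56.8, 32.4]]
```

The keeper is at its stop: the force rose to 16 N with no more movement. I'm withdrawing straight back, then up, and checking.

Emit:
send_rows(deltas=[[[0, -0.5, 0, 0], [0, -1.5, 0, 0], [0, -2, 0, 0], [0, -2, 0, 0], [0, -2, -3, 0], [0, -2, -7, 0], [0, -2, -11, 0], [2, -2, -14, 0], [6, 0, -15, 0], [10, 2, -15, 0]]])

```text
time_s: 15.95
position: [0.4408, -0.1818, 0.2034]
tool_rot: [-0.045, 3.138, -0.002]
contact_force: [-0.2, 0.1, -1.2]
width: 0.0009
grasp_force: 0.0
```

Emit:
send_rows(deltas=[[[2, 1, -1, 0], [4, 2, -1, 0], [6, 4, -1, 0], [6, 5, -1, 0], [6, 5, -1, 0], [6, 5, -1, 0]]])

```text
time_s: 16.55
position: [0.3805, -0.1339, 0.212]
tool_rot: [-0.047, 3.14, -0.001]
contact_force: [-0.2, 0.0, -0.1]
width: 0.0003
grasp_force: 0.0
```

Run:
```python
from h import *; import cv2
from bench import snapshot
rows([])
p=snapshot("scene"); c=p["image"][165:285,280:440]
cv2.imwrite("pics/a8.png",cv2.resize(c,None,fx=5,fy=5,interpolation=cv2.INTER_CUBIC))
for a in (1.4,1.571): print(a,np.round((proj(p,g2w(q[:3],[[-.066,-.128,.042],[-.066+.07*np.sin(a),-.128-.07*np.cos(a),.042],[-.066+.07*np.sin(a),-.128-.07*np.cos(a),.078]]))-[280,165])*5).tolist())
```

```text
pos [ 0.3805 -0.1339  0.212 ] yaw 91.73 F [-0.2  0.  -0.1] j [-0.37  0.11  2.1  -0.    0.93 -1.97] t 16.55
1.4 [[265.0, 409.0], [397.0, 364.0], [400.0, 299.0]]
1.571 [[265.0, 409.0], [381.0, 352.0], [384.0, 287.0]]
```

View pics/a8.png

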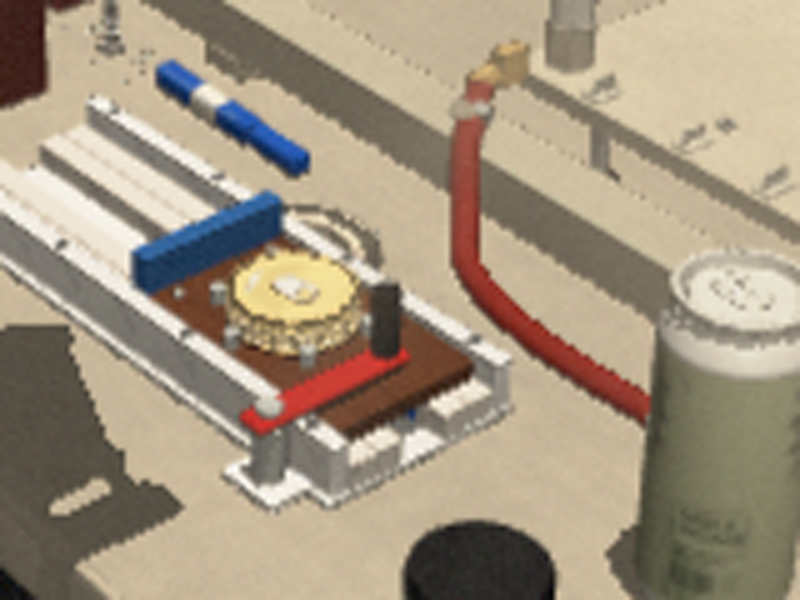

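The keeper lies across the dropped board: the knob top is at (385,287), against a predicted (384,287) at 1.571 rad. The can ends are in their pins, the bystanders in view haven't moved, and the robot is clear, so I'm handing in.

```bash
python3 -c "
from bench import job_done; print(job_done())"
```

```text
the job is handed in; nothing more can be done
None
```

The board is down in its notch and level, the keeper is swung to its stop across it, the can ends are still in their pins, and the job is handed in at about 17 s; the push spiked briefly to 18.8 N when the board stopped dead in the notch (over the 15 N tipping guide), but it did not tip.

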